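# Open the finned inverter's flush service hatch by its ring pull

## Task

Two floor-sunk power inverters stand on the repair bench, alike but for the cooling fins along both flanks of one of them. Open the service hatch of the finned one: flip its ring pull upright out of the recess, then lift the hatch by the ring until it stands nearly upright, and let go. Leave the hatch of the plain-sided inverter shut.

Things in the scene. Friction and masses are not known exactly. Their poses are not given: they have to be found in the camera images.
- finned_unit: Inverter to open, fixed: grey box 250 mm (x) by 200 mm (y), 100 mm high, 28 mm deep fins on both y flanks. Origin: centre of its underside; z up. Flush in its deck: aluminium hatch 176 by 150 mm, hinge line along y at x +85, z 100 mm. In the hatch, an open cup 32 mm deep, x -73 to +32, y -42 to +42, holds the ring: pivot along y at x -60, grip bar along y at x -5 mm, both z 94 mm.
- ring (a joint): Its ring pull against the hatch, rad: 0 flat in the cup, 1.57 square to the hatch, stop 1.75; the grip bar swings up and over to -x. 10 mm round steel; pivot to grip bar 55 mm, arms at y -28 and +28 mm (centres). Free for fingers: 45 by 46 mm inside the ring, 32 mm in the cup beyond the grip bar. Stays where left (light friction); starts at 0 to 0.1.
- hatch (a joint): Angle of the finned inverter's hatch, rad: 0 shut and flush, 1.57 would be vertical, stop at 1.45. Its -x edge rises and swings over to +x. It weighs 0.25 to 0.45 kg; the stiff friction hinge holds it at any angle. Lifting takes about 5 to 9 N at the upright ring. Three brass studs mark the +x (hinge-side) end face of the box.
- plain_hatch (a joint): Angle of the same kind of hatch, with the same ring, on the plain-sided inverter (no fins), rad: 0 shut. It is to stay shut.

How it is judged:
On the way, in this order (a step that is already met when the one before it is completed fails the run):
1. the finned inverter's ring pull is flipped up (more than 1.0 rad, 57 degrees) with the hatch still shut (less than 0.15 rad) (value of joint ring above 1 rad and value of joint hatch below 0.15 rad), for 0.1 s.
2. the hatch is being lifted (more than 0.4 rad) with the ring off its cup (more than 0.4 rad) (value of joint each of hatch, ring above 0.4 rad), for 0.1 s.
At the end, for the whole second after the job is handed in: The finned inverter's hatch stands open by itself at more than 1.13 rad (65 degrees), at rest; the plain-sided inverter's hatch is shut (less than 0.1 rad) (value of joint hatch above 1.13 rad and velocity of joint hatch between -0.05 and 0.05 rad/s and value of joint plain_hatch below 0.1 rad); the robot touches nothing.
It fails at once if the plain-sided inverter's hatch is opened (more than 0.15 rad) (value of joint plain_hatch above 0.15 rad).
It also fails if it takes over 42 s, if anything falls off the work surface, if the arm or the gripper's body presses on something with over 40 N, if the wrist force passes 120 N, or if a joint passes its speed limit or range.

## Robot

A 6-joint arm with a two-finger parallel gripper is mounted at the origin on the work surface. World frame = base frame: x ahead of the robot, y to its left, z up, the work surface at z = 0. Lengths are in m, angles in rad, forces in N, time in s.
With the tool pointing down it reaches from about 0.225 to 0.875 m from the base axis. Payload 3.4 kg.
Tool frame: the origin (TCP) lies between the finger pads; the fingertips stand 8 mm ahead of it and the grasp point (between the pads) lies 11 mm behind it; z points along the fingers, y is the line along which they close (so a half turn about z gives the same grasp; the last joint's range is limited). The gripper opens to 85 mm and grips with 20 to 120 N. Pads are 22 mm wide; open, the fingers measure 114 mm over their backs; the gripper's body (76 mm by 85 mm) begins 54 mm behind the grasp point. The pads swing forward as they close: fully open they stand 13 mm farther back than shut.
Start: joints at [-1.443, 0.276, 1.505, -0, 1.361, -0.121], TCP at [0.142, -0.557, 0.239] pointing down, gripper open.
Joint ranges: [-2.89, 2.89], [-0.75, 2.08], [0.22, 2.7], [-1.18, 4.32], [0.11, 2.71], [-2.7, 2.7]. Speed limits (rad/s): [2.57, 2.57, 3.14, 3.14, 3.14, 3.14].

## Interface

Orientations are given as a unit quaternion [w, x, y, z].
In Python, from rig import manip gives the robot as it stands.
- The arm moves only by the tool move_arm, never from a script. Its argument "deltas" is a list that holds one entry, the list of rows, each a list of 5 numbers: the shift along the tool's x, y, z normalised to -1 to 1, where 1 is 80 cm, then the turn about the tool's z normalised to -1 to 1, where 1 is 120 degrees, then the closure, from -1 (fully open) to 1 (shut). In form: [[[tx, ty, tz, twist, grip], ...]]. A call has 1 to 12 rows; each row is the pose to reach, as a shift and turn from the pose commanded when the call began, along the tool's axes at that moment; what a row does not reach only later rows make up. A row lasts 1/10 s, in which the tool goes at most 50 mm and 8.59 degrees, less where a joint would pass 70% of its speed; a pose out of reach is approached as far as the arm can. A call with a number of a shift or a turn outside -1 to 1 is refused whole. A call with a gripper value outside its range is refused whole. The fingers move at their own pace and stop on an object; "squeeze" is the grip in N (left out, the last holds). Time passes only in rows, so rows that repeat a pose let the fingers close. It gives the time, the measured TCP pose, the force, the opening and the grip force at its end, in the units of the state.
- manip.get_state(): the state, without advancing time (a new reading comes with each control period).
- manip.get_image(name): name is "side" or "top"; returns the picture (400x640x3 uint8, red, green, blue); there is no depth.
- manip.camera_params(name): a dict with "fx", "fy", "cx", "cy" (pixels), "R" (3x3) and "t" (3): a world point X has camera coordinates R X + t. Camera axes: x right, y down, z forward; pixel columns grow to the right and rows downward; lengths in m; the calibration is good to about 2 mm. A picture is of the moment at which its call begins. camera_params takes no time and is no camera call.
- manip.sign_off(): hands the job in; it is judged then, once.
The state is a dict: "clock": time; "qpos": joint angles; "qd": joint speeds; "effort": joint torques, N m; "position": TCP position; "ee_rot": TCP orientation; "contact_force": force on the tool from outside, world axes, zero at the start; "moment": the same for the moment, N m; "width": finger opening in m; "gripper_force": force on a finger pad.
Only numpy, scipy, OpenCV 4.12 (cv2) and the standard library are available. Lean on these libraries where they do the work, as an engineer would, in place of code of your own. Each camera call takes 0.05 s, during which the arm holds its last target. There are 200 camera calls.

## Working session

There is one attempt and no reset: what is moved stays moved. The work goes in short steps, Python scripts to look and compute and a tool call to move; the robot and the scene stay as the last step left them, time stands still between calls to the robot, and variables do not carry over. Pictures are saved under pics/ and viewed, at most 10 in all, crops included, and the job is handed in when it is done.

Besides the shell and the picture viewer there is one more tool, called as a command line: name --argument value ..., lists and objects as JSON in quotes. move_arm: Moves the arm, as the interface text tells. Scaled input: -1 to 1 covers 80 cm each way for a shift and 120 degrees each way for a turn. Its arguments: {"type":"object","properties":{"deltas":{"type":"array","items":{"type":"array","items":{"type":"array","items":{"type":"number","minimum":-1,"maximum":1}}}},"squeeze":{"type":"number"}},"required":["deltas"]}

```bash
mkdir -p pics
python3 - <<'E'
from rig import manip
import cv2,numpy as np
np.set_printoptions(precision=4,suppress=True)
for n in("top","side"):
    cv2.imwrite(f"pics/{n}0.png",manip.get_image(n)[:,:,::-1]); p=manip.camera_params(n); print(n,p)
s=manip.get_state(); print(s["position"],s["ee_rot"],s["width"],s["clock"])
E
```

```text
top {'fx': 487.8561270194023, 'fy': 487.8561270194023, 'cx': 318.52323018091965, 'cy': 192.4040263259106, 'R': array([[ 0.1127, -0.9936, -0.0019],
       [-0.9724, -0.1099, -0.2058],
       [ 0.2042,  0.0251, -0.9786]]), 't': array([-0.0614,  0.5288,  0.8529])}
side {'fx': 406.8019265305756, 'fy': 406.8019265305756, 'cx': 316.1233311402181, 'cy': 192.10078906796105, 'R': array([[ 0.9029, -0.4297, -0.0057],
       [-0.3124, -0.6473, -0.6953],
       [ 0.2951,  0.6296, -0.7187]]), 't': array([-0.4643,  0.197 ,  0.7494])}
[ 0.1415 -0.5568  0.2385] [-0.0008  0.9923  0.1241 -0.    ] 0.08552591366036086 0.1
```

View pics/top0.png

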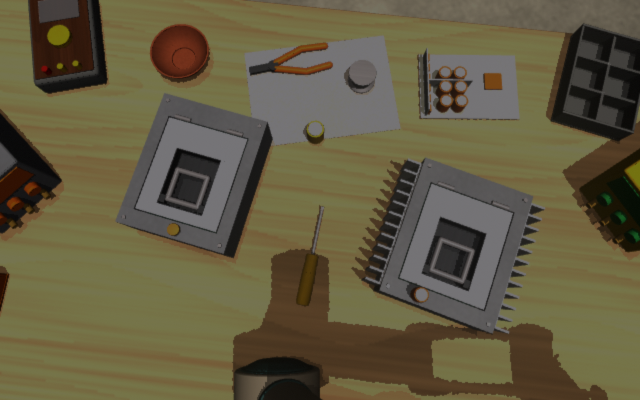

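View pics/side0.png

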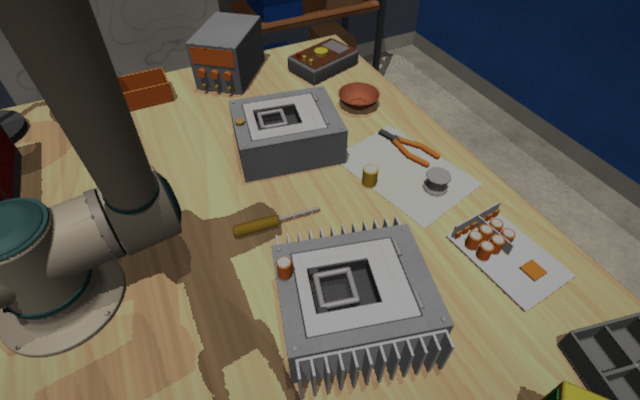

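The top view shows the finned unit on the right, with its deck centred near (455,245). Its ring is at (452,258), on the robot side of the cup, so the hinge is on the far side. A small capacitor stands on the deck rim at (420,295). The plain unit is at (195,175). The side view agrees.

```bash
cat > h.py <<'E'
from rig import manip
import cv2,numpy as np
np.set_printoptions(precision=4,suppress=True)
def ray(n,uv,z):
    p=manip.camera_params(n);uv=np.atleast_2d(uv).astype(float)
    d=np.c_[(uv[:,0]-p["cx"])/p["fx"],(uv[:,1]-p["cy"])/p["fy"],np.ones(len(uv))]@p["R"]
    c=-p["R"].T@p["t"]
    return c+d*((z-c[2])/d[:,2])[:,None]
def proj(n,X):
    p=manip.camera_params(n);c=np.atleast_2d(X)@p["R"].T+p["t"]
    return np.c_[c[:,0]/c[:,2]*p["fx"]+p["cx"],c[:,1]/c[:,2]*p["fy"]+p["cy"]]
E
python3 - <<'E'
from h import *
for n,seed in(("top",(455,245)),("side",(350,290))):
    im=cv2.imread(f"pics/{n}0.png");hsv=cv2.cvtColor(im,cv2.COLOR_BGR2HSV)
    m=((hsv[...,2]>135)&(hsv[...,1]<40)).astype(np.uint8)
    cs,_=cv2.findContours(m,cv2.RETR_EXTERNAL,cv2.CHAIN_APPROX_NONE)
    c=[c for c in cs if cv2.pointPolygonTest(cv2.convexHull(c),seed,False)>0 and cv2.contourArea(c)>2000]
    for k in c:
        P=ray(n,k[:,0],.1)[:,:2].astype(np.float32)
        r=cv2.minAreaRect(P);print(n,r);print(cv2.boxPoints(r))
    print(ray(n,{"top":[(420,295),(425,160),(533,197),(492,330),(380,290)],"side":[(285,276),(275,278),(409,226),(450,320),(290,360)]}[n],.1)[:,:2])
E
```

```text
[[ 0.3661 -0.1931]
 [ 0.6033 -0.1854]
 [ 0.5572 -0.379 ]
 [ 0.3226 -0.3163]
 [ 0.3667 -0.1252]]
side ((0.4600359797477722, -0.2504535913467407), (0.14923831820487976, 0.1752842217683792), 75.84195709228516)
[[ 0.3568 -0.3014]
 [ 0.5268 -0.3442]
 [ 0.5633 -0.1995]
 [ 0.3933 -0.1567]]
[[ 0.367  -0.1921]
 [ 0.3509 -0.1886]
 [ 0.6095 -0.1922]
 [ 0.5609 -0.3702]
 [ 0.3212 -0.3216]]
```

move_arm --deltas '[[[0.478,-0.274,0.025,-0.513,0.3],[0.478,-0.274,0.025,-0.513,0.3],[0.478,-0.274,0.025,-0.513,0.3],[0.478,-0.274,0.025,-0.513,0.3],[0.478,-0.274,0.025,-0.513,0.3],[0.478,-0.274,0.025,-0.513,0.3],[0.478,-0.274,0.025,-0.513,0.3],[0.478,-0.274,0.025,-0.513,0.3],[0.478,-0.274,0.025,-0.513,0.3],[0.478,-0.274,0.025,-0.513,0.3],[0.478,-0.274,0.025,-0.513,0.3],[0.478,-0.274,0.025,-0.513,0.3]]]' --squeeze 40

```text
clock: 1.3
position: [0.4574, -0.2513, 0.2191]
ee_rot: [-0.0, 0.789, 0.614, -0.001]
contact_force: [-0.5, -0.2, -0.4]
width: 0.0298
gripper_force: 0.0
```

Run:
```python
from h import *
from scipy.spatial.transform import Rotation as Ro
for n,(u,v) in (("top",(400,150)),("side",(240,180))):
    im=manip.get_image(n)[:,:,::-1]; cv2.imwrite(f"pics/{n}1.png",cv2.resize(im[v:v+200,u:u+200],None,fx=3,fy=3))
s=manip.get_state(); print(s["position"],s["width"],s["clock"],s["qpos"]);print(Ro.from_quat(s["ee_rot"],scalar_first=True).as_matrix())
```

```text
[ 0.4573 -0.2518  0.2193] 0.030115309772184334 1.4 [-0.6363  0.209   1.6485 -0.0005  1.2842 -0.3865]
[[ 0.247   0.969  -0.0004]
 [ 0.969  -0.247  -0.0003]
 [-0.0004 -0.0003 -1.    ]]
```

View pics/side1.png

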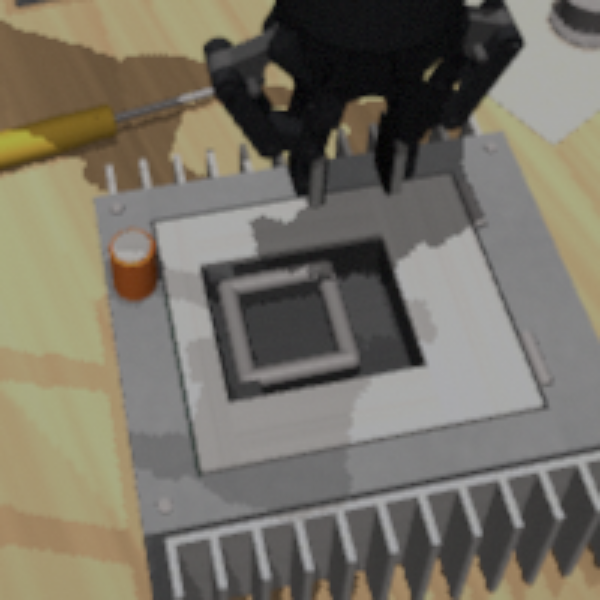

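The side crop shows the open jaws above the unit. The ring's grip bar runs from crop (325,277) to (350,358), about image pixel (352.5,286). The pivot bar is at crop (237,327). The cup beyond the grip bar is clear.

Run:
```python
from h import *
C=np.array([.463,-.251]);ex=np.array([.9696,-.2446]);ey=np.array([.2446,.9696])
q=ray("side",[(240+338/3,180+318/3),(240+237/3,180+327/3)],.097)[:,:2]
print(q,(q-C)@np.c_[ex,ey])
p=manip.get_state()["position"][:2];print((np.array(p)-C)@np.c_[ex,ey])
```

```text
[[ 0.4586 -0.2548]
 [ 0.4074 -0.2362]] [[-0.0033 -0.0047]
 [-0.0575  0.0007]]
[-0.0053 -0.0022]
```

move_arm --deltas '[[[0,0.001,0.06,0,0.3],[0,0.001,0.11,0,0.3],[0,0.001,0.14,0,0.3],[0,0.001,0.155,0,0.3],[0,0.001,0.166,0,0.3],[0,0.001,0.166,0,0.3]]]'

```text
clock: 2.0
position: [0.4587, -0.2515, 0.0863]
ee_rot: [-0.0, 0.789, 0.614, -0.0]
contact_force: [1.0, -0.2, 1.0]
width: 0.0299
gripper_force: 0.0
```

move_arm --deltas '[[[0,0,0,0,0.8],[0,0,0,0,1],[0,0,0,0,1],[0,0,0,0,1],[0,0,0,0,1],[0,0,0,0,1]]]' --squeeze 40

```text
clock: 2.6
position: [0.4589, -0.2513, 0.0868]
ee_rot: [0.0, 0.789, 0.615, -0.0]
contact_force: [-2.6, -2.7, 0.8]
width: 0.0083
gripper_force: 39.0
```

move_arm --deltas '[[[0,-0.0014,-0.011,0,1],[0,-0.0054,-0.0243,0,1],[0,-0.012,-0.0363,0,1],[0,-0.0209,-0.0469,0,1],[0,-0.0316,-0.0554,0,1],[0,-0.0438,-0.0616,0,1],[0,-0.0538,-0.0646,0,1],[0,-0.0639,-0.0661,0,1],[0,-0.0639,-0.0661,0,1],[0,-0.0639,-0.0661,0,1]]]'

```text
clock: 3.6
position: [0.4138, -0.2401, 0.1445]
ee_rot: [0.006, 0.789, 0.614, 0.003]
contact_force: [4.1, -0.1, 16.1]
width: 0.0081
gripper_force: 41.1
```

Run:
```python
from h import *
n,(u,v)=("side",(240,160))
im=manip.get_image(n)[:,:,::-1]; cv2.imwrite("pics/side2.png",cv2.resize(im[v:v+200,u:u+200],None,fx=3,fy=3))
s=manip.get_state(); print(s["position"],s["width"],s["clock"],s["contact_force"])
```

```text
[ 0.4138 -0.2401  0.1445] 0.008118281475333208 3.65 [ 3.7606 -0.17   16.3669]
```

View pics/side2.png

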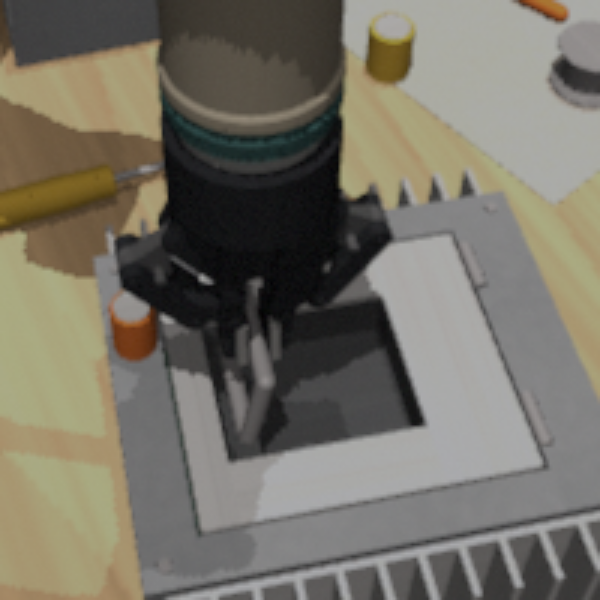

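The ring now stands nearly upright, with its bar between the pads at crop (255,330). The hatch is still flush. Next I lift along the arc around the hinge.

move_arm --deltas '[[[0,0.0068,-0.0135,0,1],[0,0.0143,-0.0268,0,1],[0,0.0193,-0.0363,0,1],[0,0.025,-0.0456,0,1],[0,0.0313,-0.0545,0,1],[0,0.038,-0.063,0,1],[0,0.0451,-0.0711,0,1],[0,0.0529,-0.0788,0,1],[0,0.061,-0.0859,0,1],[0,0.0696,-0.0925,0,1],[0,0.0786,-0.0986,0,1],[0,0.0879,-0.1043,0,1]]]' --squeeze 50

```text
clock: 4.85
position: [0.4717, -0.2545, 0.2223]
ee_rot: [-0.005, 0.789, 0.615, -0.004]
contact_force: [-9.8, -3.5, -1.1]
width: 0.0073
gripper_force: 49.0
```

Run:
```python
from h import *
n,(u,v)=("side",(240,100))
im=manip.get_image(n)[:,:,::-1]; cv2.imwrite("pics/side3.png",cv2.resize(im[v:v+260,u:u+260],None,fx=2.3,fy=2.3))
s=manip.get_state(); print(s["position"],s["width"],s["clock"],s["contact_force"])
p=np.array(s["position"]);C=np.array([.463,-.251]);ex=np.array([.9696,-.2446]);print((p[:2]-C)@ex)
```

```text
[ 0.4731 -0.2549  0.2231] 0.007552628202629389 4.9 [-7.7784 -3.1879 -0.1104]
0.01077231368837253
```

View pics/side3.png

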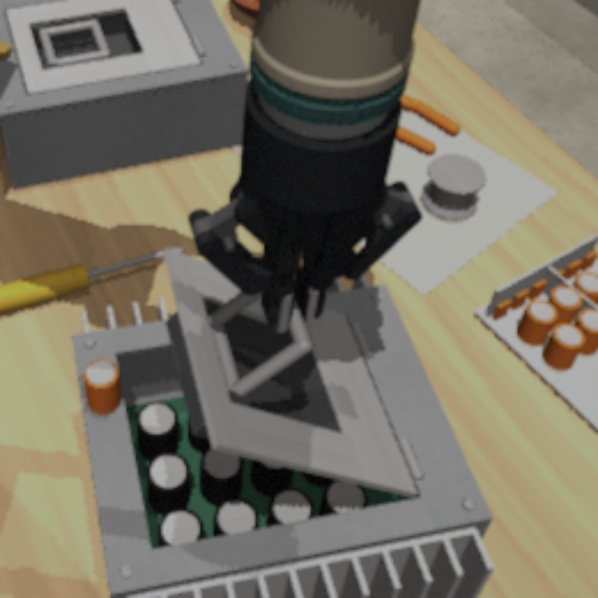

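The hatch is up about 45°, and the ring is square to it and held in the pads. Its top edge is at (180,255), clear of the gripper knuckle at (200,225). The plain unit is untouched. I'll continue along the arc.

move_arm --deltas '[[[0,0.0095,-0.0046,0,1],[0,0.02,-0.0094,0,1],[0,0.0306,-0.0134,0,1],[0,0.0416,-0.0168,0,1],[0,0.0528,-0.0195,0,1],[0,0.064,-0.0216,0,1],[0,0.0754,-0.023,0,1],[0,0.0869,-0.0236,0,1],[0,0.0984,-0.0236,0,1],[0,0.1045,-0.0234,0,1],[0,0.1045,-0.0234,0,1]]]'

```text
clock: 6.0
position: [0.5554, -0.2759, 0.2427]
ee_rot: [-0.002, 0.789, 0.614, -0.002]
contact_force: [-5.8, -3.2, 2.8]
width: 0.0077
gripper_force: 48.9
```

Run:
```python
from h import *
n,(u,v)=("side",(240,100))
im=manip.get_image(n)[:,:,::-1]; cv2.imwrite("pics/side4.png",cv2.resize(im[v:v+260,u:u+260],None,fx=2.3,fy=2.3))
s=manip.get_state(); print(s["position"],s["width"],s["clock"],s["contact_force"])
p=np.array(s["position"]);C=np.array([.463,-.251]);ex=np.array([.9696,-.2446]);x=(p[:2]-C)@ex-.085;z=p[2]+.011-.1
R=np.hypot(x,z);a=np.arctan2(z,-x);r=np.linspace(.8,1.75,500);X=.145-.055*np.cos(r);Z=-.006+.055*np.sin(r)
i=np.argmin(abs(np.hypot(X,Z)-R));print(x,z,"ring",r[i],"hatch",a-np.arctan2(Z[i],X[i]))
```

```text
[ 0.5554 -0.2758  0.2427] 0.007475243380771672 6.05 [-5.3559 -3.4557  4.0403]
0.010679258883482118 0.15370263930145897 ring 1.5900801603206411 hatch 1.3165488748249965
```

View pics/side4.png

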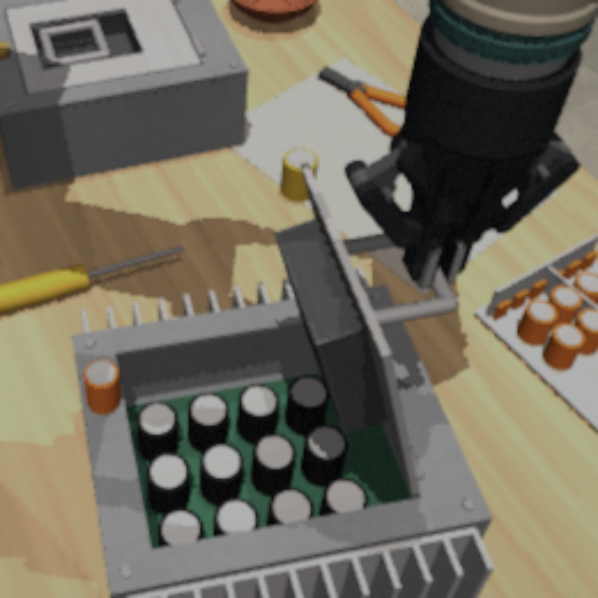

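The hatch stands at about 1.3 rad. The ring is roughly horizontal at (430,300), held in the pads, with space between the left knuckle and the hatch. I'll open a little and retreat straight up.

move_arm --deltas '[[[0,0,0,0,0.7],[0,0,0,0,0.5],[0,0,0,0,0.45],[0,0,0,0,0.45],[0,0,0,0,0.45],[0,0,-0.01,0,0.45],[0,0,-0.03,0,0.45],[0,0,-0.06,0,0.45],[0,0,-0.1,0,0.45],[0,0,-0.15,0,0.45],[0,0,-0.18,0,0.45],[0,0,-0.18,0,0.45]]]'

```text
clock: 7.25
position: [0.56, -0.2768, 0.3908]
ee_rot: [0.004, 0.789, 0.614, 0.002]
contact_force: [-1.2, -0.1, 0.9]
width: 0.0235
gripper_force: 0.0
```

Run:
```python
from h import *
n,(u,v)=("side",(240,100))
im=manip.get_image(n)[:,:,::-1]; cv2.imwrite("pics/side5.png",cv2.resize(im[v:v+260,u:u+260],None,fx=2.3,fy=2.3))
s=manip.get_state(); print(s["position"],s["width"],s["clock"],s["contact_force"])
```

```text
[ 0.5593 -0.2764  0.3881] 0.023585336825438282 7.3 [-0.305  -0.0348 -1.3268]
```

View pics/side5.png

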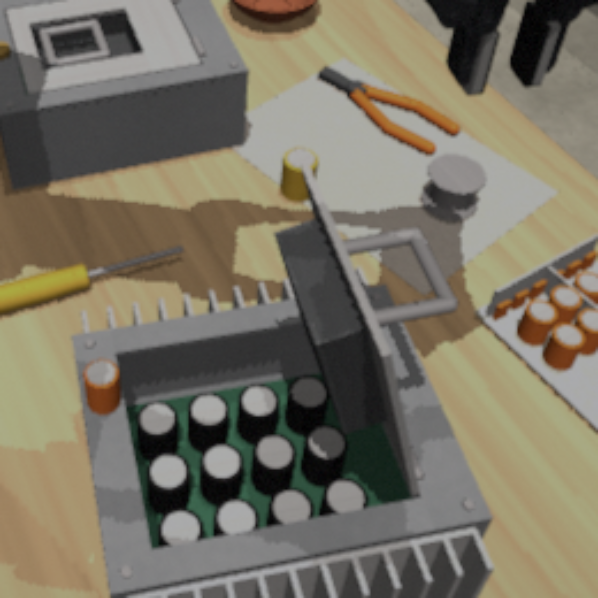

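The hatch stands open by itself, in the same place as before release (edge at (305,165)). The gripper is well clear and the plain unit's hatch is shut.

```bash
python3 -c "
from rig import manip
print(manip.sign_off())"
```

```text
the job is handed in; nothing more can be done
None
```

I opened the finned inverter's hatch by its ring to about 1.3 rad; it stands by itself, the plain inverter's hatch is shut, the gripper is clear, and I handed the job in at about 7.3 s; no verdict was returned.

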